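Load the sample case, release its lid stay and lock it shut

TASK

Gently set the white sample jar upright inside the open grey case and let go of it. Then lift the stay by its orange cross-bar, well up, to unlock the blue lid, lower the lid until it is fully shut, and push the stay all the way down again so that the lid is locked. Do not knock over the two bottles that stand nearby.

Things in the scene. Friction and masses are not known exactly. Their poses are not given: they have to be found in the camera images.
- jar_mid (a point): Centre of the loose white round sample jar with a screw lid, 56 mm in diameter and 62 mm high; this point is on its axis, half-way up (31 mm over its underside). z axis up along the jar.
- sample_jar: The same jar; origin at the centre of its underside.
- case: Grey open-topped sample case fixed to the worktop, 160 x 160 x 75 mm, walls 5 mm, inner floor 5 mm over the worktop. Origin at the centre of its underside; its -x axis points out of its front, its lid is hinged along its rear (+x) rim, and the stay runs along its right side (-y), outside the wall. It stands turned by some angle about the vertical. A bracket and the stay's pivot stand out to x = +0.125, y = -0.112.
- case_floor (a point): Centre of the case's inner floor, 5 mm over the worktop; axes as the case. The clear inside is 150 x 150 mm.
- lid (a joint): Angle of the blue lid (rad): 0 fully shut, 1.5 fully open (nearly upright), where it starts. The hinge is stiff: the lid stays where it is left, and 2 to 5 N near its free edge swings it. A steel quarter-round plate on its right side, by the hinge, is caught by the stay's tooth: with the stay down the lid can move only about 0.1 rad at the fully open and the fully shut position.
- lid_hinge (a point): Middle of the lid's hinge axis, in case frame x = +0.080, y = 0, z = +0.077; the axis runs along the case's y. The lid plate reaches 164 mm from this axis, is 160 mm wide and 8 mm thick; its underside passes through the axis.
- lid_edge (a point): Middle of the lid's free (front when shut) edge, on its outer (upper when shut) face, 164 mm from the hinge axis.
- stay (a joint): Angle of the stay (rad): 0 fully down (locking), about 0.7 fully up; starts at 0. From 0.45 the tooth clears the plate and the lid can swing. It pivots stiffly and stays where it is left; about 2 N at the cross-bar lifts it and 1 to 2 N presses it down. While the lid is part-way, the stay cannot go fully down: the tooth meets the plate.
- stay_bar (a point): Middle of the free length of the stay's orange cross-bar: a level round bar 12 mm in diameter along the case's y axis, free on this point's both sides by 24 mm, with nothing beneath it down to the worktop; 145 mm in front of the stay's pivot. With the stay down it lies in case frame at x = -0.030, y = -0.131, z = +0.130. It rises as the stay is lifted (about 60 mm at 0.45 rad). It can be hooked from beneath or pinched from above.
- stay_pivot (a point): The stay's pivot, on an axis along the case's y; in case frame x = +0.115, z = +0.118.
- brown_bottle: Bystander: loose brown bottle with red cap, 52 mm in diameter, 105 mm high; origin under its centre.
- tall_bottle: Bystander: loose white bottle with red cap, 46 mm in diameter, 105 mm high; origin under its centre.
Not all that is in view belongs to the job. Leave any black look-alike of the sample_jar alone.

How it is judged:
By the outcome, as a careful person would: the job done as asked, in the order asked, and still so for the second after the job is handed in, with the robot touching nothing.
It also fails if it takes over 64 s, if anything falls off the work surface, if the arm or the gripper's body presses on something with over 40 N, if the wrist force passes 120 N, or if a joint passes its speed limit or range.

ROBOT

A 6-joint arm with a two-finger parallel gripper is mounted at the origin on a cart in front of the work surface, level with it; the furniture and walls round the work are solid. World frame = base frame: x ahead of the robot, y to its left, z up, the work surface at z = 0. Lengths are in mm, angles in rad, forces in N, time in s.
With the tool pointing down it reaches from about 350 to 975 mm from the base axis. Payload 7.1 kg.
Tool frame: the origin (TCP) lies on the centre line of the jaws, within the pads' length; the fingertips stand 14 mm ahead of it and the grasp point (between the pads) lies 5 mm behind it; x points along the fingers, z is the direction in which the jaws open and shut, and the axes are right-handed (so a half turn about x gives the same grasp; the last joint's range is limited). The gripper opens to 88 mm and grips with 3 to 60 N. Pads are 20 mm wide; open, the fingers measure 115 mm over their backs; the gripper's body (75 mm by 178 mm) begins 61 mm behind the grasp point.
Start: joints at [-1.186, 0.423, 1.63, -0, 1.089, -0.019], TCP at [245.588, -574.71, 236.675] pointing down, gripper open.
Joint ranges: [-3, 3], [-0.9, 2.11], [0.09, 2.58], [-1.31, 4.45], [0.11, 2.69], [-2.54, 2.54]. Speed limits (rad/s): [2.39, 2.39, 3.01, 3.14, 3.14, 3.14].

INTERFACE

Orientations are given as a rotation vector (axis times angle).
In Python, from workcell import ctrl gives the robot as it stands.
- The arm moves only by the tool servo_tool, never from a script. Its argument "plan" is a list that holds one entry, the list of rows, each a list of 7 numbers: the shift along the tool's x, y, z in cm, then the turn, a rotation vector about the tool's x, y, z in rad, then the finger opening in cm, from 0 to 8.78. A call has 1 to 8 rows; each row is the pose to reach, as a shift and turn from the pose commanded when the call began, along the tool's axes at that moment; what a row does not reach only later rows make up. A row lasts 1/12 s, in which the tool goes at most 41.7 mm and 7.16 degrees, less where a joint would pass 70% of its speed; a pose out of reach is approached as far as the arm can. A call with a gripper value outside its range is refused whole. The fingers move at their own pace and stop on an object; the grip force is fixed at half the most. Time passes only in rows, so rows that repeat a pose let the fingers close. It gives the time, the measured TCP pose, the force and the opening at its end, in the units of the state.
- ctrl.get_obs(): the state, without advancing time (a new reading comes with each control period).
- ctrl.get_image(name): name is "side" or "top" or "wrist"; returns the picture (400x640x3 uint8, red, green, blue); there is no depth.
- ctrl.calibration(name): a dict with "K" (3x3 intrinsics, pixels), "view" (4x4, takes a point from world to camera coordinates). Camera axes: x right, y up, looking along -z (the intrinsics and any distortion apply to the point x, -y, -z); pixel columns grow to the right and rows downward; lengths in mm; the calibration is good to about 2 mm. A picture is of the moment at which its call begins: read the wrist's pose just before it. calibration takes no time and is no camera call; for the wrist camera it gives the pose at the moment of the call.
- ctrl.close_job(): hands the job in, once; it reports no verdict.
The state is a dict: "t": time; "qpos": joint angles; "qvel": joint speeds; "joint_torque": joint torques, N m; "ee_pos": TCP position; "orientation": TCP orientation; "ft_force": force on the tool from outside, world axes, zero at the start; "moment": the same for the moment, N m; "width": finger opening in mm.
Only numpy, scipy, OpenCV 4.12 (cv2) and the standard library are available. Lean on these libraries where they do the work, as an engineer would, in place of code of your own. Each camera call takes 0.05 s, during which the arm holds its last target.

## Working session

There is one attempt and no reset: what is moved stays moved. The work goes in short steps, Python scripts to look and compute and a tool call to move; the robot and the scene stay as the last step left them, time stands still between calls to the robot, and variables do not carry over. Pictures are saved under pics/ and viewed, and the job is handed in when it is done.

Besides the shell and the picture viewer there is one more tool, called after "Call:" by a JSON object that holds its "method" and its "body". servo_tool: Moves the arm, as the interface text tells. Its arguments: {"type":"object","properties":{"plan":{"type":"array","items":{"type":"array","items":{"type":"array","items":{"type":"number"}}}}},"required":["plan"]}

```bash
ls; mkdir -p pics; python3 - <<'E'
from workcell import ctrl
import cv2
for n in ["side","top","wrist"]:
    im=ctrl.get_image(n); cv2.imwrite(f"pics/a_{n}.png",im[:,:,::-1])
    c=ctrl.calibration(n); print(n,{k:(v.round(2).tolist() if hasattr(v,'round') else v) for k,v in c.items()})
o=ctrl.get_obs(); print(o)
E
```

```text
pics
side {'K': [[439.03, 0.0, 319.89], [0.0, 439.03, 205.35], [0.0, 0.0, 1.0]], 'view': [[-0.92, -0.4, 0.01, 490.73], [0.24, -0.52, 0.82, -194.37], [-0.32, 0.75, 0.57, -918.01], [0.0, 0.0, 0.0, 1.0]]}
top {'K': [[434.71, 0.0, 312.74], [0.0, 434.71, 205.51], [0.0, 0.0, 1.0]], 'view': [[0.01, -1.0, 0.02, 23.24], [0.98, 0.02, 0.19, -556.08], [-0.2, 0.02, 0.98, -1065.75], [0.0, 0.0, 0.0, 1.0]]}
wrist {'K': [[351.95, 0.0, 325.64], [0.0, 351.95, 197.72], [0.0, 0.0, 1.0]], 'view': [[0.39, -0.92, -0.0, -626.03], [0.88, 0.38, -0.29, 35.26], [0.26, 0.11, 0.96, -391.34], [0.0, 0.0, 0.0, 1.0]]}
{'t': 0.15, 'qpos': array([-1.18598068e+00,  4.23655959e-01,  1.63047779e+00, -5.84270908e-06,
        1.08861146e+00, -1.89972421e-02]), 'qvel': array([-0.00264835, -0.00181032, -0.00391733,  0.00182341,  0.00202281,
       -0.00139865]), 'joint_torque': array([ 3.17209469e-06, -5.44982851e+01, -2.73919970e+01,  6.43984973e-02,
        2.05236854e-02, -8.91015952e-05]), 'ee_pos': array([ 245.45242849, -574.34785059,  236.10050468]), 'orientation': array([ 0.9074681 ,  1.37457577, -0.90639994]), 'ft_force': array([ 0.25726568, -0.4141234 , -0.47706708]), 'moment': array([ 0.01428868, -0.01934945, -0.02077273]), 'width': 87.65861659413035}
```

View pics/a_top.png

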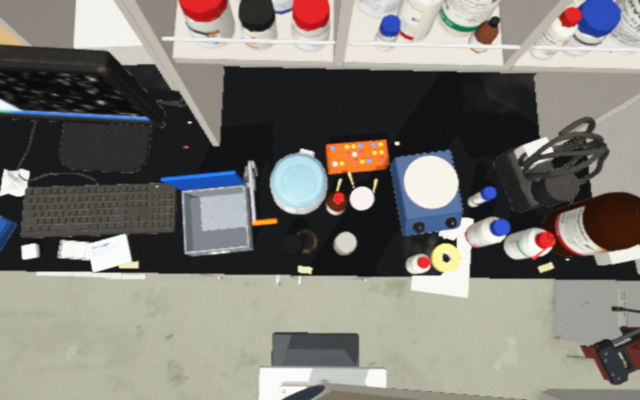

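View pics/a_side.png

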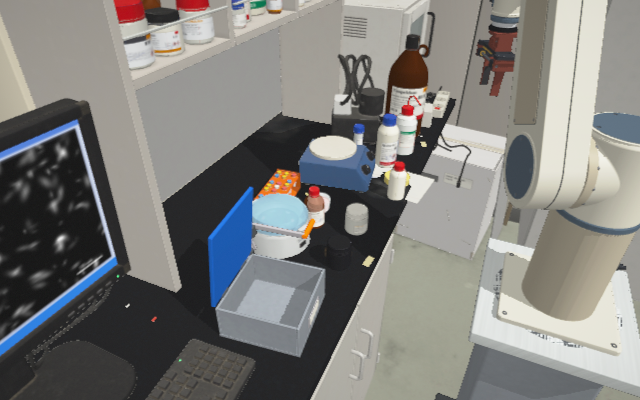

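View pics/a_wrist.png

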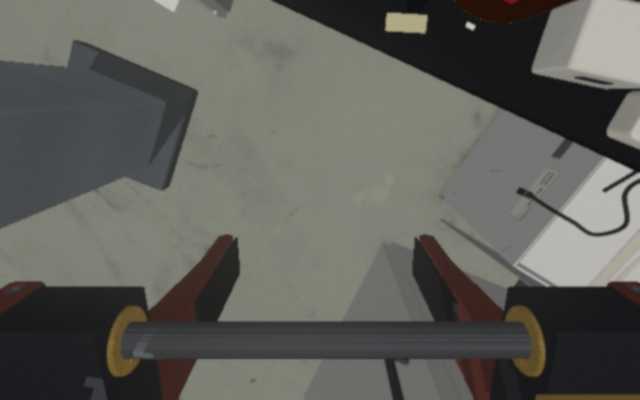

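Candidates for the jar in the top view are the pale round jar (345,243), the white dish (361,198), the black look-alike (300,243) and the white bottle with a red cap (418,263). The pale jar at (345,243), side view (357,218), fits the description. I'll check it in close crops.

```bash
python3 - <<'E'
import cv2
t=cv2.imread("pics/a_top.png"); s=cv2.imread("pics/a_side.png")
cv2.imwrite("pics/c_top.png",cv2.resize(t[150:290,150:390-40],None,fx=4,fy=4,interpolation=cv2.INTER_CUBIC))
cv2.imwrite("pics/c_top2.png",cv2.resize(t[150:290,270:440],None,fx=4,fy=4,interpolation=cv2.INTER_CUBIC))
cv2.imwrite("pics/c_side.png",cv2.resize(s[180:360,200:400],None,fx=3.3,fy=3.3,interpolation=cv2.INTER_CUBIC))
E
```

```text
(no output)
```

View pics/c_top.png

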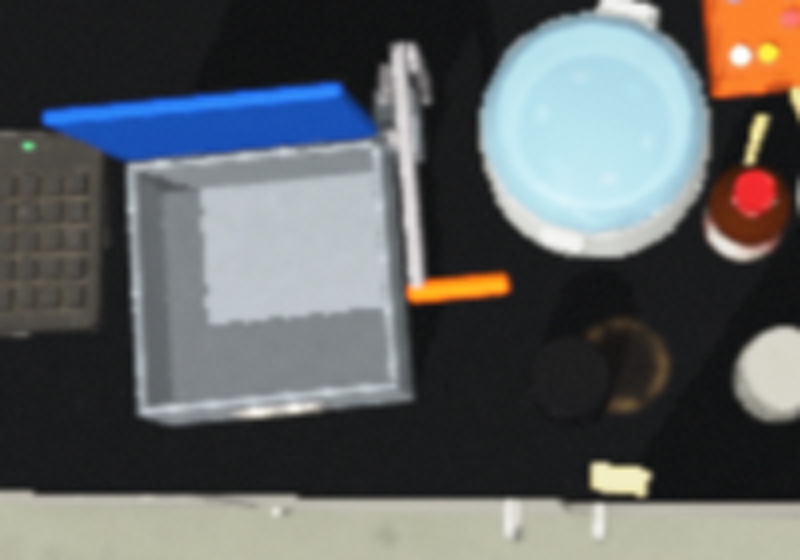

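View pics/c_top2.png

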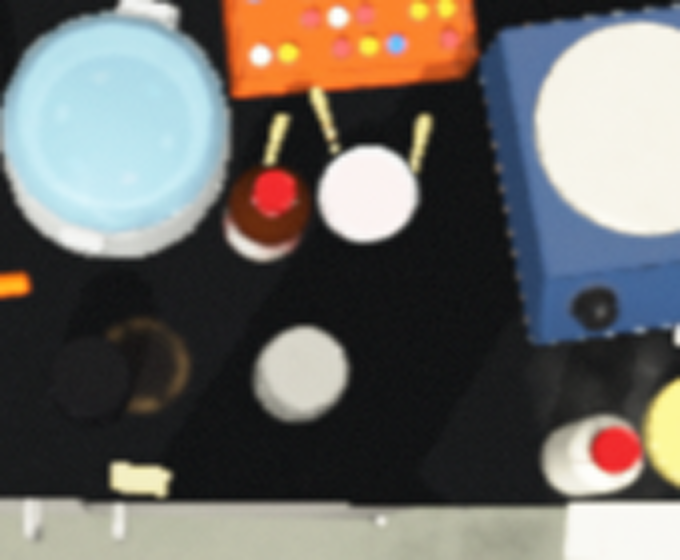

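View pics/c_side.png

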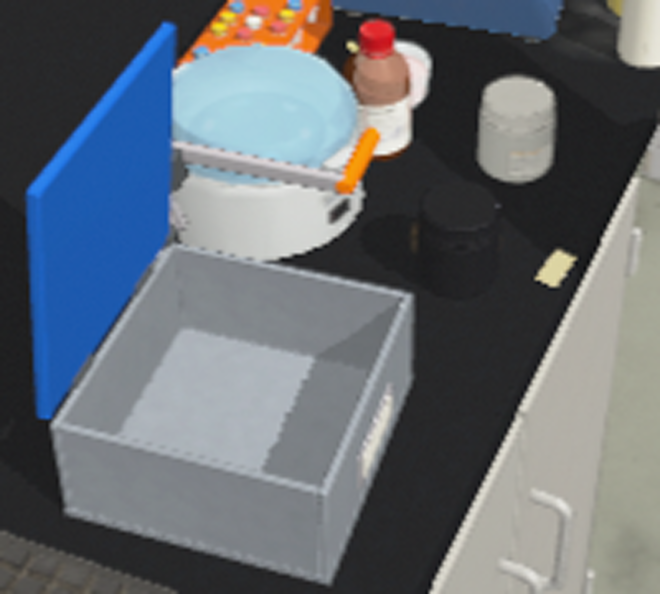

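The pale jar at top (347,242) is a round screw-lid jar: crop top (308,367), side (517,128). The black look-alike stands beside it at (300,243). The case is at top (217,220), and the orange bar runs from (252,223) to (277,220). Next I fit the case and jar poses.

```bash
cat > h.py <<'E'
import numpy as np, cv2
from workcell import ctrl
from scipy.spatial.transform import Rotation as R
from scipy.optimize import least_squares
def proj(P,c):
    P=np.atleast_2d(P); V=c["view"]; q=P@V[:3,:3].T+V[:3,3]
    q=q*[1,-1,-1]; u=q@c["K"].T; return u[:,:2]/u[:,2:]
def ray(uv,c,z):
    V=c["view"]; d=np.linalg.solve(c["K"],[uv[0],uv[1],1])*[1,-1,-1]
    Rm=V[:3,:3].T; o=-Rm@V[:3,3]; d=Rm@d; return o+d*(z-o[2])/d[2]
def case2w(p,cs):
    x,y,th=cs; c,s=np.cos(th),np.sin(th); p=np.atleast_2d(p)
    return np.c_[x+c*p[:,0]-s*p[:,1], y+s*p[:,0]+c*p[:,1], p[:,2]]
E
python3 - <<'E'
from h import *
T=ctrl.calibration("top"); S=ctrl.calibration("side")
print(T.keys())
cor=np.array([[80,80,75],[80,-80,75],[-80,-80,75],[-80,80,75]])
ct=np.array([[130,163],[384,142],[412,392],[142,412]])/4+[150,150]
cside=np.array([[53,428],[172,247],[412,295],[325,490]])/3.3+[200,180]
bt=np.array([[408,295],[510,283]])/4+[150,150]
def f(v):
    P=case2w(cor,v); return np.r_[(proj(P,T)-ct)[2:].ravel(),(proj(P,T)-ct)[:2].ravel(),(proj(P,S)-cside).ravel()]
r=least_squares(f,[550,220,0.1],loss='soft_l1'); print(r.x,f(r.x).round(1))
for sub in (T,S): pass
print("bar world",case2w([-30,-131,130],r.x), "proj",proj(case2w([[-30,-131,130],[-30,-107,130],[-30,-155,130]],r.x),T), bt)
print(proj(case2w([[-30,-131,130],[-30,-107,130],[-30,-155,130]],r.x),S), np.array([[350,185],[372,135]])/3.3+[200,180])
print("jar top z62", ray((347,241.7),T,62), "side", ray(np.array([517,92])/3.3+[200,180],S,62), ray(np.array([516,165])/3.3+[200,180],S,0))
print("lid edge proj", proj(case2w([[80,y,77] for y in(-80,80)],r.x),T))
for n,uv,z in [("brown cap",np.array([274,191])/4+[270,150],105),("tall cap",np.array([616,450])/4+[270,150],105),("black top",np.array([90,378])/4+[270,150],62),("dish",np.array([368,195])/4+[270,150],30)]: print(n,ray(uv,T,z))
E
```

```text
dict_keys(['K', 'view'])
[5.12817945e+02 2.74758904e+02 1.15073030e-01] [-2.8 -0.4 -0.4  0.9 -0.1  0.1 -0.4 -0.5 -0.9 -2.1 -0.1 -3.   0.8 -1.6
  0.8  0.6]
bar world [[498.057673   141.18070788 130.        ]] proj [[267.32126788 222.22249192]
 [257.22600968 223.19050807]
 [277.39851243 221.25620306]] [[252.   223.75]
 [277.5  220.75]]
[[309.71371508 226.51810279]
 [305.99006861 233.48808847]
 [313.28405955 219.83507041]] [[306.06060606 236.06060606]
 [312.72727273 220.90909091]]
jar top z62 [462.70434132 -55.05818036  62.        ] side [461.80467209 -54.02367028  62.        ] [456.39095571 -47.32104752   0.        ]
lid edge proj [[245.54083986 184.82787712]
 [182.15605557 190.68458757]]
brown cap [566.28674294 -29.91162014 105.        ]
tall cap [ 410.69363473 -236.56814103  105.        ]
black top [453.29893724  82.07507721  62.        ]
dish [581.17581229 -98.00103882  30.        ]
```

```bash
cat >> h.py <<'E'
CS=np.array([512.8,274.8,0.115])
def down(phi=0.0,flip=1):
    # tool x down, z along case y (turned by phi)
    a=CS[2]+phi; x=np.array([0,0,-1.]); z=flip*np.array([-np.sin(a),np.cos(a),0]); y=np.cross(z,x)
    return np.c_[x,y,z]
def rel(pos,Rt,p0=None,R0=None):
    o=ctrl.get_obs()
    p0=o["ee_pos"] if p0 is None else p0; R0=R.from_rotvec(o["orientation"]).as_matrix() if R0 is None else R0
    return (R0.T@(np.array(pos)-p0)/10).round(2),R.from_matrix(R0.T@Rt).as_rotvec().round(3)
E
python3 - <<'E'
from h import *
o=ctrl.get_obs(); print(R.from_rotvec(o["orientation"]).as_matrix().round(3),o["qpos"].round(3))
for f in (1,-1): print(rel([462,-55,150],down(0,f)))
E
```

```text
[[-0.     0.92   0.393]
 [ 0.001  0.393 -0.92 ]
 [-1.     0.    -0.001]] [-1.186  0.424  1.63  -0.     1.089 -0.019]
(array([  8.66,  40.32, -39.24]), array([-2.853e+00, -0.000e+00, -2.000e-03]))
(array([  8.66,  40.32, -39.24]), array([ 0.289, -0.001,  0.   ]))
```

Call:
{"method": "servo_tool", "body": {"plan": [[[0.5,2.9,-2.8,0.04,0,0,8],[1,5.8,-5.6,0.08,0,0,8],[1.5,8.7,-8.4,0.12,0,0,8],[2,11.6,-11.2,0.16,0,0,8],[2.5,14.5,-14,0.2,0,0,8],[3,17.4,-16.8,0.24,0,0,8],[3,20.3,-19.6,0.289,0,0,8],[3,23.2,-22.4,0.289,0,0,8]]]}}

```text
t: 0.82
ee_pos: [370.9, -275.6, 206.3]
orientation: [1.127, 1.261, -1.127]
ft_force: [1.0, -0.5, -0.1]
width: 80.1
```

```bash
python3 - <<'E'
from h import *
print(rel([462,-55,130],down(0,-1)),ctrl.get_obs()["qpos"])
E
```

```text
(array([  7.64,  11.51, -20.9 ]), array([-0.003, -0.001,  0.   ])) [-6.64784904e-01  2.27710779e-01  2.00450818e+00  8.04687317e-05
  9.10120079e-01  7.94244347e-01]
```

Call:
{"method": "servo_tool", "body": {"plan": [[[1,1.9,-3.5,0,0,0,8],[2,3.8,-7,0,0,0,8],[3,5.7,-10.5,0,0,0,8],[4.2,7.6,-14,0,0,0,8],[5.4,9.5,-17.5,0,0,0,8],[6.6,11.5,-20.9,0,0,0,8],[7.6,11.5,-20.9,0,0,0,8],[7.6,11.5,-20.9,0,0,0,8]]]}}

```text
t: 1.48
ee_pos: [460.5, -54.8, 129.0]
orientation: [1.12, 1.266, -1.123]
ft_force: [-0.9, -1.1, 0.1]
width: 79.9
```

```bash
python3 - <<'E'
from h import *
W=ctrl.calibration("wrist"); im=ctrl.get_image("wrist"); cv2.imwrite("pics/b_w.png",im[:,:,::-1])
print(rel([462,-55,55],down(0,-1)),ctrl.get_obs()["qpos"].round(2)); print(proj([[462,-55,62]],W))
t=ctrl.get_image("top"); cv2.imwrite("pics/b_t.png",cv2.resize(t[150:290,270:440,::-1],None,fx=4,fy=4))
E
```

```text
(array([ 7.48,  0.2 , -0.08]), array([ 0.002, -0.001,  0.003])) [-0.15  0.36  2.05 -0.    0.73  1.31]
[[323.83116001 216.13450886]]
```

View pics/b_w.png

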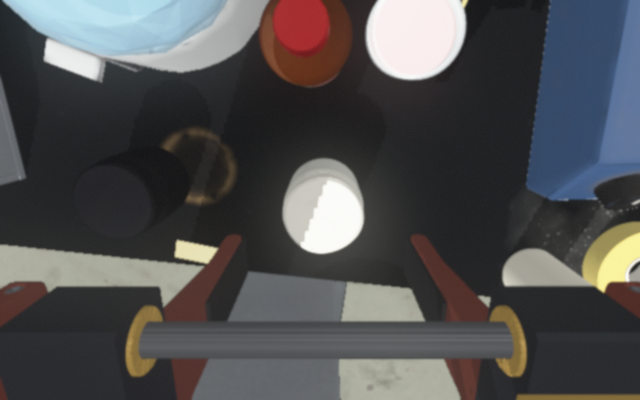

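The wrist view shows the jar top at (323,214), against a predicted (324,216), midway between the fingers. I'll descend and grip.

Call:
{"method": "servo_tool", "body": {"plan": [[[2,0.3,0,0,0,0,8],[4.5,0.3,0,0,0,0,8],[7,0.3,0,0,0,0,8],[8.9,0.3,0,0,0,0,8],[8.9,0.3,0,0,0,0,8],[8.9,0.3,0,0,0,0,5],[8.9,0.3,0,0,0,0,5],[8.9,0.3,0,0,0,0,5]]]}}

```text
t: 2.25
ee_pos: [465.1, -57.1, 43.1]
orientation: [1.126, 1.259, -1.124]
ft_force: [-0.2, 0.2, 0.2]
width: 63.8
```

Call:
{"method": "servo_tool", "body": {"plan": [[[0,0,0,0,0,0,5],[0,0,0,0,0,0,5],[-2,0,0,0,0,0,5],[-4,0,0,0,0,0,5]]]}}

```text
t: 2.58
ee_pos: [463.5, -56.3, 82.0]
orientation: [1.123, 1.263, -1.125]
ft_force: [0.9, -0.6, -1.6]
width: 55.9
```

```bash
python3 - <<'E'
from h import *
t=ctrl.get_image("wrist"); cv2.imwrite("pics/c_w.png",t[:,:,::-1])
p=case2w([-8,12,0],CS)[0]; print(p, rel([p[0],p[1],190],down(0,-1)),ctrl.get_obs()["qpos"].round(2))
E
```

```text
[503.47588146 285.8027639    0.        ] (array([-10.47,   7.72, -33.57]), array([-0.   ,  0.001, -0.004])) [-0.15  0.45  2.06 -0.    0.62  1.31]
```

View pics/c_w.png

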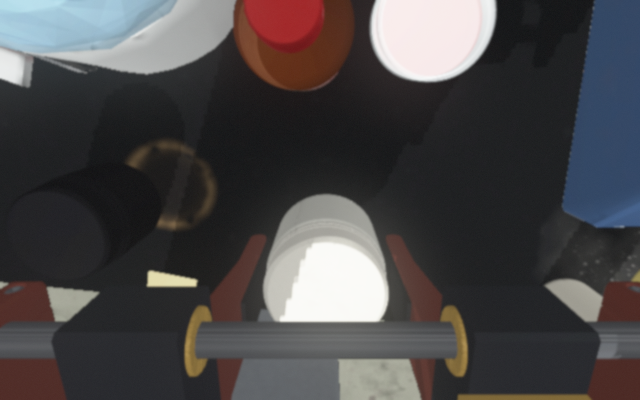

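The jar is held: width 56 mm and lifted. Carrying it over the stay to the case.

Call:
{"method": "servo_tool", "body": {"plan": [[[-3,0.5,-1,0,0,0,5],[-6,1,-3,0,0,0,5],[-9,1.5,-5.5,0,0,0,5],[-11.5,2,-8.5,0,0,0,5],[-12,2.5,-12,0,0,0,5],[-12,3,-15.5,0,0,0,5],[-12,3.5,-19,0,0,0,5],[-12,4.5,-22.5,0,0,0,5]]]}}

```text
t: 3.3
ee_pos: [482.2, 173.8, 202.2]
orientation: [1.124, 1.261, -1.124]
ft_force: [-0.4, -0.3, -1.0]
width: 55.4
```

```bash
python3 - <<'E'
from h import *
p=case2w([-8,12,0],CS)[0]; print(p, rel([p[0],p[1],190],down(0,-1)),ctrl.get_obs()["qpos"].round(2))
E
```

```text
[503.47588146 285.8027639    0.        ] (array([  1.23,   3.4 , -10.88]), array([ 0.   ,  0.   , -0.001])) [ 0.32  0.31  1.9  -0.    0.93  1.78]
```

Call:
{"method": "servo_tool", "body": {"plan": [[[0,1,-3.5,0,0,0,5],[0,2,-7,0,0,0,5],[0,3.4,-10.9,0,0,0,5],[0,3.4,-10.9,0,0,0,5],[0,3.4,-10.9,0,0,0,5]]]}}

```text
t: 3.72
ee_pos: [504.3, 286.4, 201.5]
orientation: [1.122, 1.262, -1.121]
ft_force: [-0.1, -1.1, -1.7]
width: 55.5
```

```bash
python3 - <<'E'
from h import *
W=ctrl.calibration("wrist")
t=ctrl.get_image("wrist"); 
im=t[:,:,::-1].copy()
for p in proj(case2w([[80,80,75],[80,-80,75],[-80,-80,75],[-80,80,75],[-30,-155,130],[-30,-107,130]],CS),W): cv2.circle(im,tuple(int(v) for v in p),4,(0,0,255),1)
cv2.imwrite("pics/d_w.png",im)
o=ctrl.get_obs(); print(o["ee_pos"],o["ft_force"])
p=case2w([-8,12,0],CS)[0]; print(p, rel([p[0],p[1],48],down(0,-1)))
t=ctrl.get_image("top"); cv2.imwrite("pics/d_t.png",cv2.resize(t[130:290,150:350,::-1],None,fx=4,fy=4-.3))
E
```

```text
[503.87589327 284.90345678 201.33357109] [-0.52218071 -1.18966527 -1.8091807 ]
[503.47588146 285.8027639    0.        ] (array([15.33, -0.02, -0.1 ]), array([0.002, 0.   , 0.001]))
```

View pics/d_w.png

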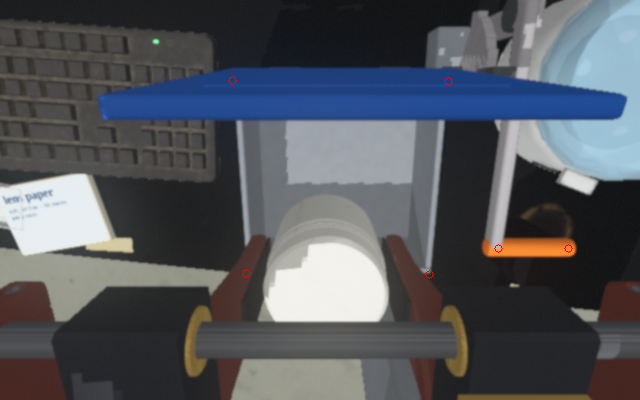

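View pics/d_t.png

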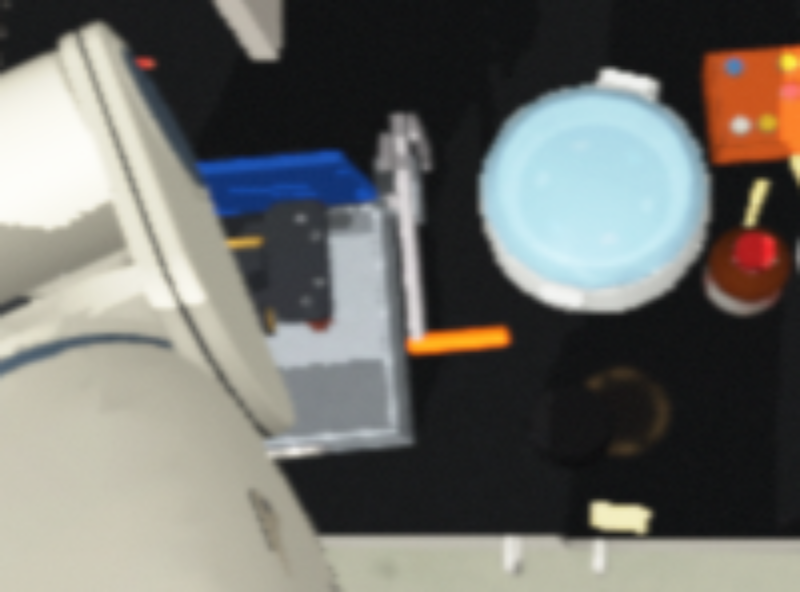

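```bash
python3 - <<'E'
from h import *
t=ctrl.get_image("side"); cv2.imwrite("pics/d_s.png",t[:,:,::-1])
E
```

```text
(no output)
```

View pics/d_s.png

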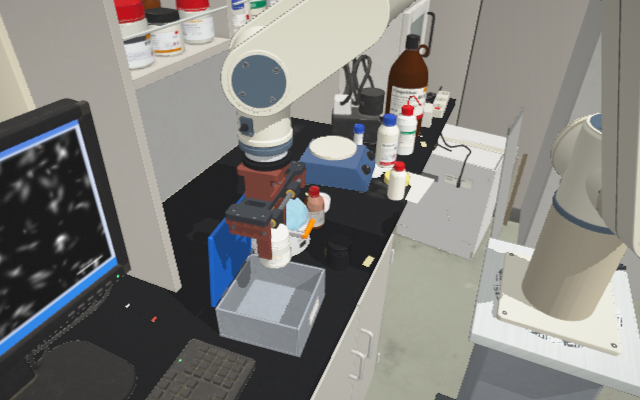

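The model points overlay the bar and rim well, and the jar hangs between the side walls. I'll shift it 12 mm forward for lid clearance, then lower.

Call:
{"method": "servo_tool", "body": {"plan": [[[2,-0.6,0,0,0,0,5],[5,-1.2,0,0,0,0,5],[8,-1.2,0,0,0,0,5],[11,-1.2,0,0,0,0,5],[13,-1.2,0,0,0,0,5],[14.3,-1.2,0,0,0,0,5],[14.6,-1.2,0,0,0,0,5],[14.6,-1.2,0,0,0,0,5]]]}}

```text
t: 4.53
ee_pos: [492.4, 282.2, 55.4]
orientation: [1.124, 1.261, -1.126]
ft_force: [-0.1, 0.2, -1.9]
width: 56.0
```

Call:
{"method": "servo_tool", "body": {"plan": [[[0.3,0,0,0,0,0,5],[0.5,0,0,0,0,0,5],[0.6,0,0,0,0,0,5]]]}}

```text
t: 4.78
ee_pos: [493.2, 283.3, 50.7]
orientation: [1.126, 1.261, -1.123]
ft_force: [-0.4, -0.9, -1.2]
width: 55.5
```

Call:
{"method": "servo_tool", "body": {"plan": [[[0.1,0,0,0,0,0,5],[0.2,0,0,0,0,0,5],[0.3,0,0,0,0,0,5],[0.3,0,0,0,0,0,5]]]}}

```text
t: 5.12
ee_pos: [492.8, 283.3, 48.0]
orientation: [1.125, 1.261, -1.123]
ft_force: [-2.5, -1.8, 10.5]
width: 55.4
```

Floor contact (+10 N). Back off a hair and open part-way.

Call:
{"method": "servo_tool", "body": {"plan": [[[-0.1,0,0,0,0,0,5],[-0.1,0,0,0,0,0,6.8],[-0.1,0,0,0,0,0,6.8],[-0.1,0,0,0,0,0,6.8],[-0.1,0,0,0,0,0,6.8]]]}}

```text
t: 5.53
ee_pos: [492.5, 283.1, 47.6]
orientation: [1.124, 1.261, -1.124]
ft_force: [-0.4, 1.0, 1.0]
width: 68.2
```

Call:
{"method": "servo_tool", "body": {"plan": [[[-1.5,0,0,0,0,0,6.8],[-4,0,0,0,0,0,6.8],[-7,0,0,0,0,0,6.8],[-10,0,0,0,0,0,6.8],[-13.5,0,0,0,0,0,6.8],[-17,0,0,0,0,0,6.8],[-17,0,0,0,0,0,6.8]]]}}

```text
t: 6.12
ee_pos: [495.8, 284.9, 224.5]
orientation: [1.132, 1.257, -1.115]
ft_force: [1.7, 0.7, 0.8]
width: 67.8
```

```bash
python3 - <<'E'
from h import *
t=ctrl.get_image("side"); cv2.imwrite("pics/e_s.png",cv2.resize(t[150:370,180:420,::-1],None,fx=2.5,fy=2.5))
t=ctrl.get_image("wrist"); cv2.imwrite("pics/e_w.png",t[:,:,::-1])
b=case2w([-30,-131,130],CS)[0]; print(b)
print(rel([*b[:2],200],down(0,-1)),ctrl.get_obs()["qpos"].round(2))
E
```

```text
[498.02997265 141.2228826  130.        ]
(array([ 1.89, -1.16, 14.19]), array([-0.   , -0.001, -0.003])) [0.5  0.36 1.77 0.   1.   1.96]
```

View pics/e_s.png

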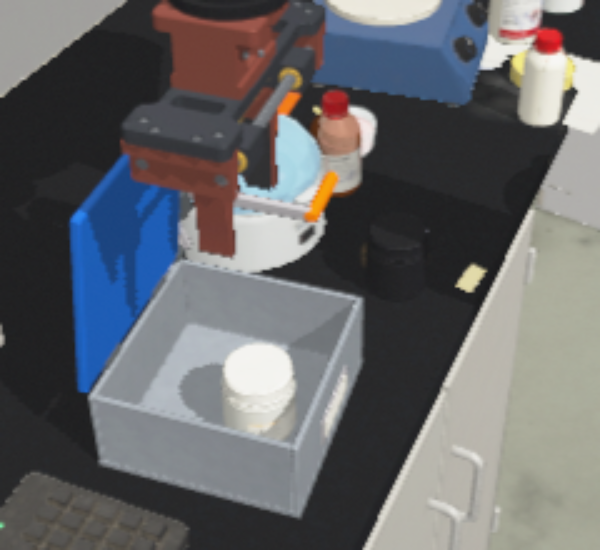

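View pics/e_w.png

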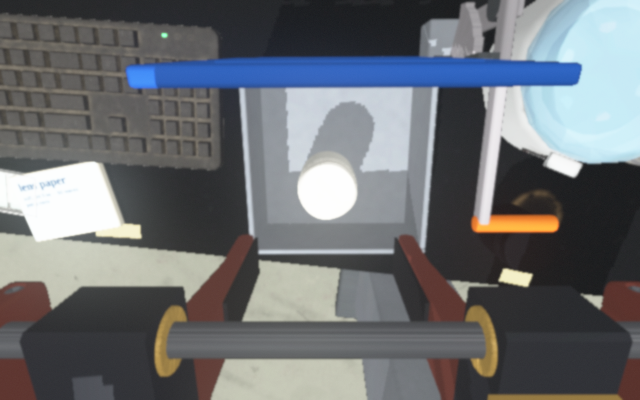

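Jar stands upright in the case (wrist view 327,190). Now the stay: turn −90° about tool x so the jaws straddle the bar. Checking the camera mount's clearance to the lid first.

```bash
python3 - <<'E'
from h import *
W=ctrl.calibration("wrist");V=W["view"]; o=ctrl.get_obs(); Rt=R.from_rotvec(o["orientation"]).as_matrix()
print("cam in tool", Rt.T@(-V[:3,:3].T@V[:3,3]-o["ee_pos"]))
b=case2w([-30,-133,0],CS)[0]
Rd=down(-np.pi/2,-1); print(Rd.round(2)); Rd2=down(np.pi/2,-1)
for r in (Rd,Rd2): print(rel([*b[:2],215],r))
E
```

```text
cam in tool [-148.92779553   78.60988114    1.38074766]
[[ 0.    0.11 -0.99]
 [ 0.   -0.99 -0.11]
 [-1.    0.   -0.  ]]
(array([ 0.39, -1.15, 14.38]), array([ 1.571e+00, -3.000e-03, -1.000e-03]))
(array([ 0.39, -1.15, 14.38]), array([-1.571e+00,  1.000e-03, -3.000e-03]))
```

Call:
{"method": "servo_tool", "body": {"plan": [[[0,0,2,-0.12,0,0,6],[0,0,4,-0.24,0,0,6],[0,0,6,-0.36,0,0,6],[0,-0.5,8,-0.48,0,0,6],[0,-0.5,10,-0.6,0,0,6],[0,-1.1,12,-0.72,0,0,6],[0,-1.1,14,-0.84,0,0,6],[0,-1.1,14.4,-0.96,0,0,6]]]}}

```text
t: 6.88
ee_pos: [496.7, 136.2, 215.6]
orientation: [0.384, 1.54, -0.387]
ft_force: [-0.2, 0.6, -0.7]
width: 59.8
```

Call:
{"method": "servo_tool", "body": {"plan": [[[0,0,0,-0.12,0,0,6],[0,0,0,-0.24,0,0,6],[0,0,0,-0.36,0,0,6],[0,0,0,-0.48,0,0,6],[0,0,0,-0.61,0,0,6],[0,0,0,-0.61,0,0,6],[0,0,0,-0.61,0,0,6]]]}}

```text
t: 7.47
ee_pos: [497.2, 138.5, 216.2]
orientation: [-0.087, 1.572, 0.086]
ft_force: [0.3, 0.5, -1.0]
width: 60.0
```

```bash
python3 - <<'E'
from h import *
W=ctrl.calibration("wrist")
t=ctrl.get_image("wrist"); im=t[:,:,::-1].copy()
for p in proj(case2w([[-30,-155,130],[-30,-107,130]],CS),W): cv2.circle(im,tuple(int(v) for v in p),4,(255,255,0),1)
cv2.imwrite("pics/f_w.png",im)
b=case2w([-30,-133,0],CS)[0]
print(rel([*b[:2],130-0],down(np.pi/2,-1)),ctrl.get_obs()["ee_pos"],ctrl.get_obs()["qpos"].round(2))
E
```

```text
(array([8.65, 0.06, 0.11]), array([-0.005, -0.002,  0.   ])) [497.38430414 138.55927203 216.48466449] [ 0.25  0.29  1.88 -0.    0.97  0.14]
```

View pics/f_w.png

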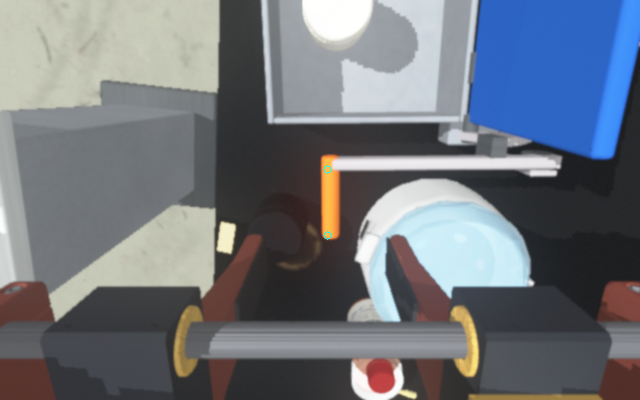

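```bash
python3 - <<'E'
from h import *
T=ctrl.calibration("top")
f=lambda w:(np.array([np.cos(-CS[2])*(w[0]-CS[0])-np.sin(-CS[2])*(w[1]-CS[1]), np.sin(-CS[2])*(w[0]-CS[0])+np.cos(-CS[2])*(w[1]-CS[1])])).round(0)
for z in (60,90,120):
    for uv in [(299,182),(271,182),(327,182),(299,210),(277,200)]: print(z,uv,f(ray(uv,T,z)),end=' ')
    print()
t=cv2.imread("pics/e_s.png"); cv2.imwrite("pics/g.png",cv2.resize(t[150:350,100:450],None,fx=2.2,fy=2.2))
E
```

```text
60 (299, 182) [  79. -216.] 60 (271, 182) [  86. -144.] 60 (327, 182) [  72. -288.] 60 (299, 210) [   5. -209.] 60 (277, 200) [  37. -155.] 
90 (299, 182) [  71. -216.] 90 (271, 182) [  78. -146.] 90 (327, 182) [  64. -286.] 90 (299, 210) [  -0. -209.] 90 (277, 200) [  30. -157.] 
120 (299, 182) [  64. -215.] 120 (271, 182) [  70. -147.] 120 (327, 182) [  57. -284.] 120 (299, 210) [  -6. -209.] 120 (277, 200) [  24. -158.]
```

View pics/g.png

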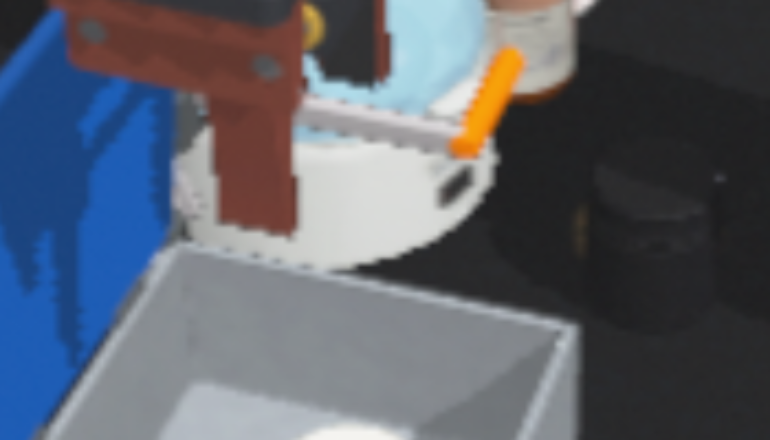

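Bar at (331,197) is centred between the jaws within 3 px. I'll narrow to 40 mm (the bowl is close behind), descend and pinch.

Call:
{"method": "servo_tool", "body": {"plan": [[[2,0,0.3,0,0,0,4],[4,0,0.3,0,0,0,4],[6,0,0.3,0,0,0,4],[8,0,0.3,0,0,0,4],[9,0,0.3,0,0,0,4],[9,0,0.3,0,0,0,4],[9,0,0.3,0,0,0,1],[9,0,0.3,0,0,0,1]]]}}

```text
t: 8.18
ee_pos: [501.7, 139.2, 128.5]
orientation: [-0.089, 1.568, 0.089]
ft_force: [0.4, 0.5, -0.6]
width: 30.4
```

Call:
{"method": "servo_tool", "body": {"plan": [[[0,0,0,0,0,0,0.8],[0,0,0,0,0,0,0.8],[0,0,0,0,0,0,0.8]]]}}

```text
t: 8.43
ee_pos: [500.2, 139.0, 128.3]
orientation: [-0.089, 1.571, 0.089]
ft_force: [-1.4, 3.8, 8.3]
width: 11.7
```

```bash
python3 - <<'E'
from h import *
o=ctrl.get_obs(); print(o["ee_pos"],o["ft_force"],o["width"])
for a in np.arange(0,.68,.08):
    print(round(a,2), (145.5*np.sin(.083+a)-12).round(1), (145-145.5*np.cos(.083+a)).round(1))
t=ctrl.get_image("wrist"); cv2.imwrite("pics/h_w.png",t[:,:,::-1])
E
```

```text
[500.19186327 138.97598552 128.27614532] [-1.41756526  3.78646905  8.27242732] 11.660112714722203
0.0 0.1 0.0
0.08 11.6 1.4
0.16 23.0 3.8
0.24 34.2 7.0
0.32 45.1 11.2
0.4 55.6 16.1
0.48 65.7 22.0
0.56 75.2 28.6
0.64 84.3 35.9
```

View pics/h_w.png

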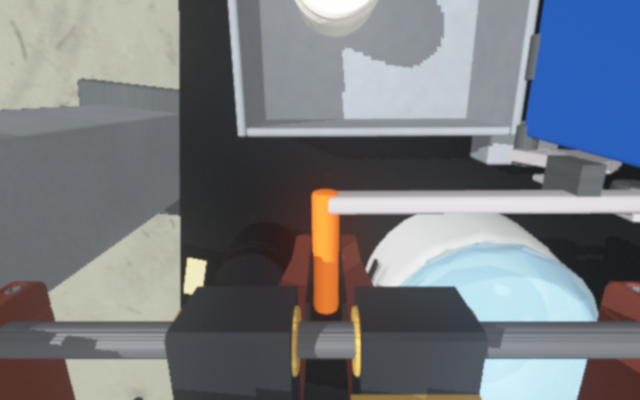

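Pinched (11.7 mm). Lift along the arc.

Call:
{"method": "servo_tool", "body": {"plan": [[[-0.6,0,0.05,0,0,0,0.8],[-1.2,0,0.14,0,0,0,0.8],[-1.7,0,0.25,0,0,0,0.8],[-2.3,0,0.38,0,0,0,0.8],[-2.9,0,0.53,0,0,0,0.8],[-3.4,0,0.7,0,0,0,0.8],[-4,0,0.9,0,0,0,0.8],[-4.5,0,1.12,0,0,0,0.8]]]}}

```text
t: 9.15
ee_pos: [510.6, 140.1, 173.1]
orientation: [-0.09, 1.573, 0.089]
ft_force: [-8.2, 0.9, 1.2]
width: 11.1
```

Call:
{"method": "servo_tool", "body": {"plan": [[[-0.6,0,0.25,0,0,0,0.8],[-1.1,0,0.49,0,0,0,0.8],[-1.6,0,0.8,0,0,0,0.8],[-2.1,0,1.1,0,0,0,0.8],[-2.6,0,1.45,0,0,0,0.8],[-3.1,0,1.8,0,0,0,0.8],[-3.6,0,2.2,0,0,0,0.8],[-3.6,0,2.2,0,0,0,0.8]]]}}

```text
t: 9.82
ee_pos: [531.4, 142.5, 210.0]
orientation: [-0.09, 1.575, 0.089]
ft_force: [-16.3, -1.9, 12.9]
width: 11.6
```

Rise is 82 mm (~0.62 rad), still gripped. Release and rise.

Call:
{"method": "servo_tool", "body": {"plan": [[[0,0,-0.1,0,0,0,0.8],[0,0,-0.1,0,0,0,4],[0,0,-0.1,0,0,0,4],[0,0,-0.1,0,0,0,4],[-2,0,-0.1,0,0,0,4],[-5,0,-0.1,0,0,0,4],[-8,0,-0.1,0,0,0,4],[-8,0,-0.1,0,0,0,4]]]}}

```text
t: 10.48
ee_pos: [536.7, 143.5, 294.9]
orientation: [-0.088, 1.558, 0.091]
ft_force: [0.5, -0.9, 1.3]
width: 40.2
```

```bash
python3 - <<'E'
from h import *
W=ctrl.calibration("wrist")
t=ctrl.get_image("wrist"); im=t[:,:,::-1].copy()
for p in proj(case2w([[3,-155,212],[3,-107,212]],CS),W): cv2.circle(im,tuple(int(v) for v in p),4,(255,255,0),1)
cv2.imwrite("pics/i_w.png",im)
t=ctrl.get_image("side"); cv2.imwrite("pics/i_s.png",cv2.resize(t[50:370,150:450,::-1],None,fx=2.,fy=1.8))
print(ctrl.get_obs()["qpos"].round(2),ctrl.get_obs()["ee_pos"])
E
```

```text
[ 0.24  0.26  1.74 -0.    1.14  0.13] [534.23965969 142.90114649 290.17264315]
```

View pics/i_w.png

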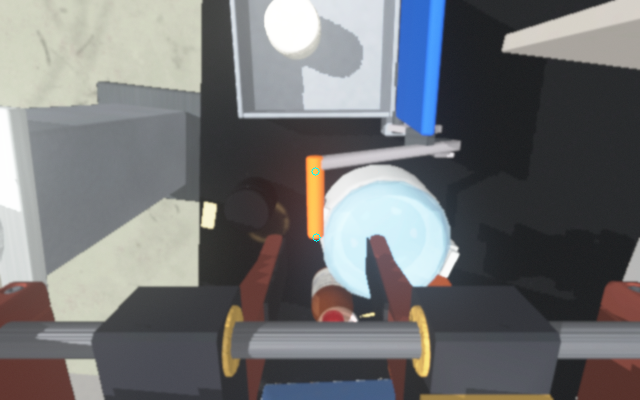

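View pics/i_s.png

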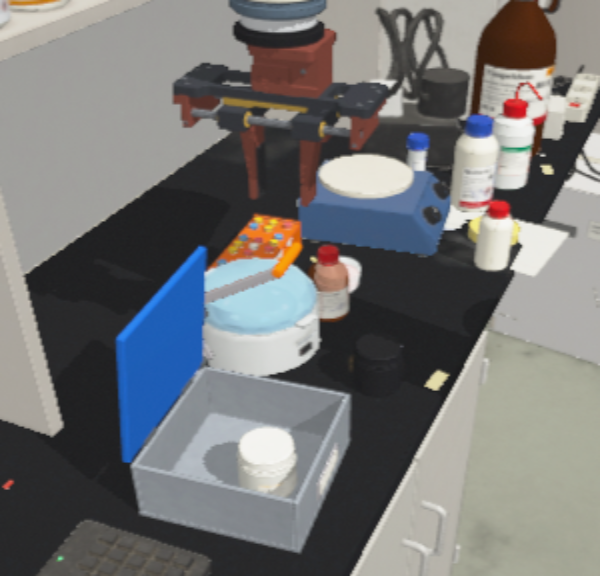

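```bash
python3 - <<'E'
from h import *
T=ctrl.calibration("top");S=ctrl.calibration("side")
f=lambda w:(np.array([np.cos(-CS[2])*(w[0]-CS[0])-np.sin(-CS[2])*(w[1]-CS[1]), np.sin(-CS[2])*(w[0]-CS[0])+np.cos(-CS[2])*(w[1]-CS[1])])).round(0)
for n,c,uv,zs in [("panel side",S,(180,291),[0]),("panel top",T,(218,144),[0]),("panel2",T,(162,38),[0,300,500]),("shelf lip",T,(165,40),[200,300,400]),("shelf r",T,(340,70),[200,300,400,500]),("shelf side bottom",S,(140,97),[200,300,400,500])]:
    for z in zs:
        w=ray(uv,c,z); print(n,z,w.round(0),f(w))
E
```

```text
panel side 0 [725. 302.   0.] [214.   3.]
panel top 0 [735. 297.   0.] [223.  -4.]
panel2 0 [1055.  477.    0.] [562. 139.]
panel2 300 [868. 366. 300.] [363.  50.]
panel2 500 [743. 292. 500.] [231.  -9.]
shelf lip 200 [925. 396. 200.] [423.  73.]
shelf lip 300 [863. 360. 300.] [358.  44.]
shelf lip 400 [802. 323. 400.] [293.  15.]
shelf r 200 [858. -25. 200.] [ 308. -338.]
shelf r 300 [803. -17. 300.] [ 255. -323.]
shelf r 400 [748.  -9. 400.] [ 201. -309.]
shelf r 500 [694.  -1. 500.] [ 148. -295.]
shelf side bottom 200 [1171. -135.  200.] [ 607. -483.]
shelf side bottom 300 [968.  58. 300.] [ 427. -268.]
shelf side bottom 400 [765. 251. 400.] [248. -53.]
shelf side bottom 500 [562. 443. 500.] [ 68. 162.]
```

```bash
python3 - <<'E'
import cv2
t=cv2.imread("pics/a_top.png"); cv2.imwrite("pics/k.png",cv2.resize(t[0:200,100:360],None,fx=3,fy=3))
E
```

```text
(no output)
```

View pics/k.png

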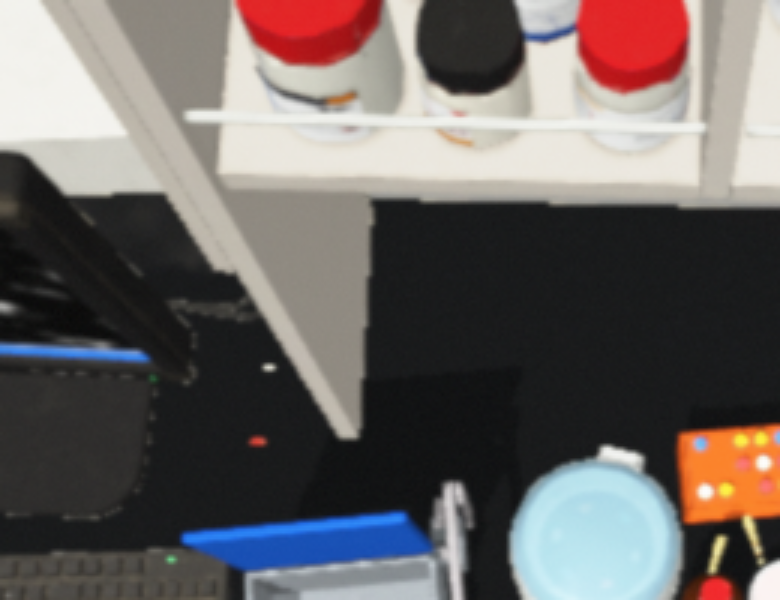

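```bash
python3 - <<'E'
from h import *
Rd=down(np.pi/2,-1)
def tcp(a,r=130,y=10):
    x=80-r*np.cos(a)+8*np.sin(a)+13.5; z=77+r*np.sin(a)+8*np.cos(a)+14
    return case2w([x,y,z],CS)[0]
p=case2w([106,10,285],CS)[0]; print("over",p,rel(p,Rd),ctrl.get_obs()["qpos"])
q=tcp(1.5); q0=case2w([106,10,q[2]],CS)[0]; print("behind",q0, (Rd.T@(q0-p)/10).round(2))
for a in np.r_[1.5,1.4:-.01:-.1]: print(a.round(1),tcp(a).round(0),(Rd.T@(tcp(a)-q0)/10).round(2))
E
```

```text
over [616.95238025 296.89709681 285.        ] (array([ 0.56, 14.36,  9.97]), array([-0.001,  0.004, -0.   ])) [ 2.39923228e-01  2.55711087e-01  1.74212674e+00 -1.57911459e-04
  1.13965238e+00  1.26077273e-01]
behind [616.95238025 296.89709681 221.24024587] [6.38 0.   0.  ]
1.5 [603. 295. 221.] [ 0.    0.   -1.37]
1.4 [590. 294. 220.] [ 0.08  0.   -2.67]
1.3 [578. 292. 218.] [ 0.28 -0.   -3.96]
1.2 [565. 291. 215.] [ 0.62 -0.   -5.22]
1.1 [553. 290. 210.] [ 1.08 -0.   -6.43]
1.0 [541. 288. 205.] [ 1.65  0.   -7.6 ]
0.9 [530. 287. 198.] [ 2.34  0.   -8.7 ]
0.8 [520. 286. 190.] [ 3.14  0.   -9.73]
0.7 [511. 285. 181.] [  4.04  -0.   -10.68]
0.6 [502. 284. 171.] [  5.02  -0.   -11.53]
0.5 [495. 283. 160.] [  6.09   0.   -12.28]
0.4 [489. 282. 149.] [  7.22   0.   -12.91]
0.3 [484. 281. 137.] [  8.42  -0.   -13.43]
0.2 [480. 281. 125.] [  9.66   0.   -13.83]
0.1 [477. 281. 112.] [ 10.93  -0.   -14.11]
-0.0 [475. 281.  99.] [ 12.22  -0.   -14.25]
```

Stay is up and stays there (bar at model 0.62 rad). Next: go over the lid and come down behind it with the fingers closed.

Call:
{"method": "servo_tool", "body": {"plan": [[[0,2.9,1.9,0,0,0,0],[0,5.8,3.8,0,0,0,0],[0,8.7,5.7,0,0,0,0],[0,11.6,7.6,0,0,0,0],[0,14.3,9.6,0,0,0,0],[0,14.3,9.6,0,0,0,0],[0,14.3,9.6,0,0,0,0],[0,14.3,9.6,0,0,0,0]]]}}

```text
t: 11.25
ee_pos: [611.3, 295.1, 286.9]
orientation: [-0.091, 1.572, 0.089]
ft_force: [-0.1, 0.3, -0.1]
width: 0.3
```

```bash
python3 - <<'E'
from h import *
Rd=down(np.pi/2,-1)
q0=case2w([103,10,221],CS)[0]; print(rel(q0,Rd),ctrl.get_obs()["qpos"].round(2),ctrl.get_obs()["ee_pos"])
W=ctrl.calibration("wrist")
t=ctrl.get_image("wrist"); im=t[:,:,::-1].copy()
for p in proj(case2w([[76.4,80,241],[76.4,-80,241]],CS),W): cv2.circle(im,tuple(int(v) for v in p),4,(255,255,0),1)
cv2.imwrite("pics/l_w.png",im)
t=ctrl.get_image("side"); cv2.imwrite("pics/l_s.png",t[:,:,::-1])
E
```

```text
(array([6.58, 0.12, 0.3 ]), array([-0.001, -0.003,  0.001])) [ 0.43  0.46  1.45 -0.    1.23  0.32] [611.28578382 295.06985549 286.85949376]
```

View pics/l_w.png

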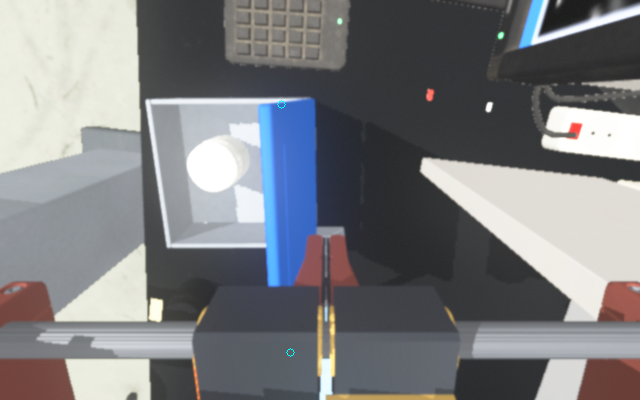

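View pics/l_s.png

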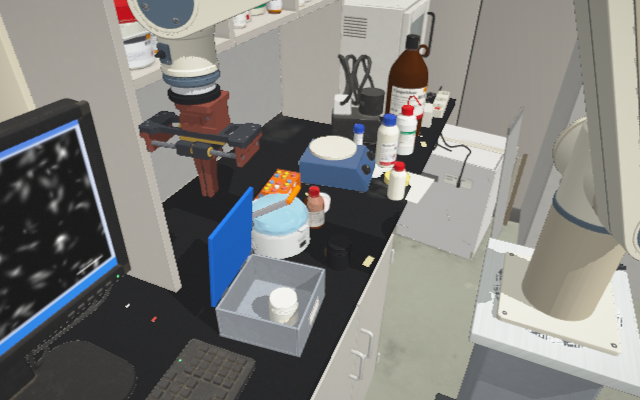

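Fingers are behind the lid top edge (wrist view: lid top at x≈261–282, fingertips at 325), and the panel edge at (422,165) is clear. Descend, then swing the lid.

Call:
{"method": "servo_tool", "body": {"plan": [[[2,0.1,0.2,0,0,0,0],[4,0.1,0.2,0,0,0,0],[5.5,0.1,0.2,0,0,0,0],[6.5,0.1,0.2,0,0,0,0],[6.5,0.1,0.2,0,0,0,0]]]}}

```text
t: 11.77
ee_pos: [612.7, 295.4, 221.5]
orientation: [-0.09, 1.573, 0.088]
ft_force: [-0.7, -0.4, 1.0]
width: 0.3
```

Call:
{"method": "servo_tool", "body": {"plan": [[[0,0,-0.8,0,0,0,0],[0,0,-1.5,0,0,0,0],[0.05,0,-2.1,0,0,0,0],[0.15,0,-2.8,0,0,0,0],[0.3,0,-3.5,0,0,0,0],[0.45,0,-4.2,0,0,0,0],[0.65,0,-4.9,0,0,0,0],[0.65,0,-4.9,0,0,0,0]]]}}

```text
t: 12.43
ee_pos: [563.5, 291.2, 216.8]
orientation: [-0.09, 1.571, 0.09]
ft_force: [-0.1, 0.1, -0.1]
width: 0.6
```

```bash
python3 - <<'E'
from h import *
o=ctrl.get_obs();print(o["ee_pos"],o["ft_force"])
t=ctrl.get_image("side"); cv2.imwrite("pics/m_s.png",cv2.resize(t[50:370,100:420,::-1],None,fx=1.8,fy=1.8))
E
```

```text
[563.51401996 291.21110908 216.80452244] [-0.12541095  0.05051575 -0.10345812]
```

View pics/m_s.png

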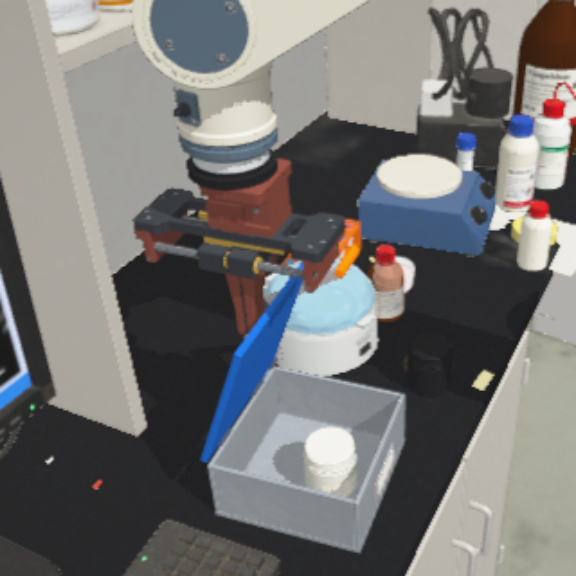

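The lid is swinging forward freely. Continuing the arc.

Call:
{"method": "servo_tool", "body": {"plan": [[[0.5,0,-1.2,0,0,0,0],[1.1,0,-2.4,0,0,0,0],[1.8,0,-3.5,0,0,0,0],[2.6,0,-4.5,0,0,0,0],[3.5,0,-5.5,0,0,0,0],[4.5,0,-6.3,0,0,0,0],[5.5,0,-7.1,0,0,0,0],[5.5,0,-7.1,0,0,0,0]]]}}

```text
t: 13.15
ee_pos: [492.4, 282.4, 160.1]
orientation: [-0.091, 1.573, 0.088]
ft_force: [-0.2, -0.4, -0.3]
width: 0.7
```

Call:
{"method": "servo_tool", "body": {"plan": [[[1.1,0,-0.6,0,0,0,0],[2.3,0,-1.1,0,0,0,0],[3.5,0,-1.5,0,0,0,0],[4.5,0,-1.8,0,0,0,0],[5.2,0,-1.9,0,0,0,0],[5.2,0,-1.9,0,0,0,0]]]}}

```text
t: 13.65
ee_pos: [475.2, 280.7, 108.9]
orientation: [-0.091, 1.571, 0.089]
ft_force: [-0.4, 0.0, -0.1]
width: 0.7
```

```bash
python3 - <<'E'
from h import *
o=ctrl.get_obs();print(o["ee_pos"],o["ft_force"])
t=ctrl.get_image("side"); cv2.imwrite("pics/n_s.png",cv2.resize(t[50:370,100:420,::-1],None,fx=1.8,fy=1.8))
E
```

```text
[475.18500771 280.70708944 108.85398264] [-0.35796075  0.03521456 -0.10891399]
```

View pics/n_s.png

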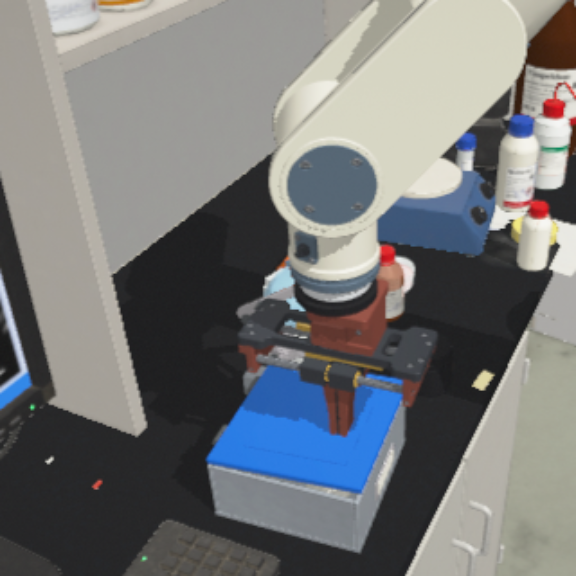

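Lid nearly shut; press to full closure.

Call:
{"method": "servo_tool", "body": {"plan": [[[0.3,0,0,0,0,0,0],[0.6,0,0,0,0,0,0],[0.8,0,0,0,0,0,0],[0.9,0,0,0,0,0,0],[0.9,0,0,0,0,0,0]]]}}

```text
t: 14.12
ee_pos: [476.0, 281.2, 101.1]
orientation: [-0.089, 1.569, 0.09]
ft_force: [0.1, 1.2, 0.3]
width: 0.2
```

Call:
{"method": "servo_tool", "body": {"plan": [[[0.1,0,0,0,0,0,0],[0.2,0,0,0,0,0,0],[0.3,0,0,0,0,0,0],[0.3,0,0,0,0,0,0]]]}}

```text
t: 14.45
ee_pos: [476.0, 281.2, 99.2]
orientation: [-0.089, 1.569, 0.09]
ft_force: [-3.5, -1.7, 11.4]
width: 0.6
```

Call:
{"method": "servo_tool", "body": {"plan": [[[0.05,0,0,0,0,0,0],[0.1,0,0,0,0,0,0],[0.1,0,0,0,0,0,0]]]}}

```text
t: 14.7
ee_pos: [476.0, 281.2, 99.0]
orientation: [-0.089, 1.569, 0.09]
ft_force: [-5.5, -3.5, 19.6]
width: 0.4
```

Call:
{"method": "servo_tool", "body": {"plan": [[[-1,0,0,0,0,0,0],[-4,0,0,0,0,0,0],[-8,0,0,0,0,0,0],[-12,0,0,0,0,0,0],[-16,0,0,0,0,0,0],[-20,0,0,0,0,0,0],[-20,0,0,0,0,0,0]]]}}

```text
t: 15.28
ee_pos: [479.4, 283.0, 305.7]
orientation: [-0.085, 1.557, 0.094]
ft_force: [1.4, 1.3, -0.3]
width: 0.3
```

```bash
python3 - <<'E'
from h import *
W=ctrl.calibration("wrist")
t=ctrl.get_image("wrist"); im=t[:,:,::-1].copy()
for p in proj(case2w([[3,-155,212],[3,-107,212],[-84,-80,85],[-84,80,85]],CS),W): cv2.circle(im,tuple(int(v) for v in p),4,(255,255,0),1)
cv2.imwrite("pics/o_w.png",im)
t=ctrl.get_image("side"); cv2.imwrite("pics/o_s.png",cv2.resize(t[50:370,150:450,::-1],None,fx=2.,fy=1.8))
o=ctrl.get_obs();print(o["ee_pos"],o["qpos"].round(2))
b=case2w([3,-133,0],CS)[0]; print(b,rel([*b[:2],300],down(np.pi/2,-1)))
E
```

```text
[476.71981771 281.52763203 299.19853104] [ 0.51  0.25  1.73 -0.    1.16  0.4 ]
[531.04149391 143.02273375   0.        ] (array([ -0.09, -14.38,   3.82]), array([-0.001,  0.004, -0.002]))
```

View pics/o_w.png

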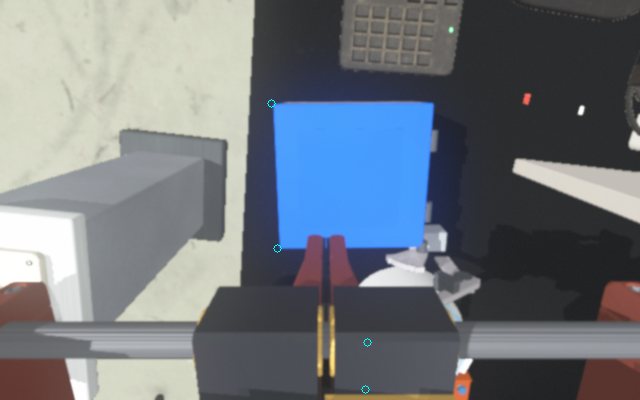

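View pics/o_s.png

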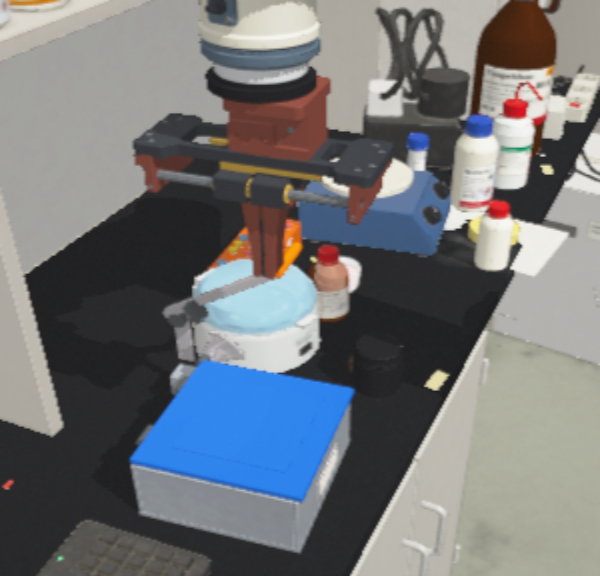

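Lid is flat and shut, with its front corners at the model's shut positions (offset ≤6 px), and the stay is still up. Now go over the bar.

Call:
{"method": "servo_tool", "body": {"plan": [[[0,-3.6,1,0,0,0,0],[0,-7.2,2,0,0,0,0],[0,-10.8,3,0,0,0,0],[0,-14.4,3.8,0,0,0,0],[0,-14.4,3.8,0,0,0,0],[0,-14.4,3.8,0,0,0,0]]]}}

```text
t: 15.88
ee_pos: [529.6, 140.6, 295.2]
orientation: [-0.087, 1.572, 0.086]
ft_force: [-0.3, -0.1, -0.3]
width: 0.8
```

```bash
python3 - <<'E'
from h import *
W=ctrl.calibration("wrist")
t=ctrl.get_image("wrist"); im=t[:,:,::-1].copy()
o=ctrl.get_obs();tip=o["ee_pos"]-[0,0,14]
for p in proj(np.r_[case2w([[3,-155,212],[3,-107,212]],CS),[tip]],W): cv2.circle(im,tuple(int(v) for v in p),4,(255,255,0),1)
cv2.imwrite("pics/p_w.png",im)
b=case2w([3,-133,0],CS)[0]; print(b,rel([*b[:2],235],down(np.pi/2,-1)),o["ee_pos"])
E
```

```text
[531.04149391 143.02273375   0.        ] (array([6.05, 0.1 , 0.2 ]), array([-0.003, -0.003,  0.   ])) [529.32332383 141.82020253 295.48584272]
```

View pics/p_w.png

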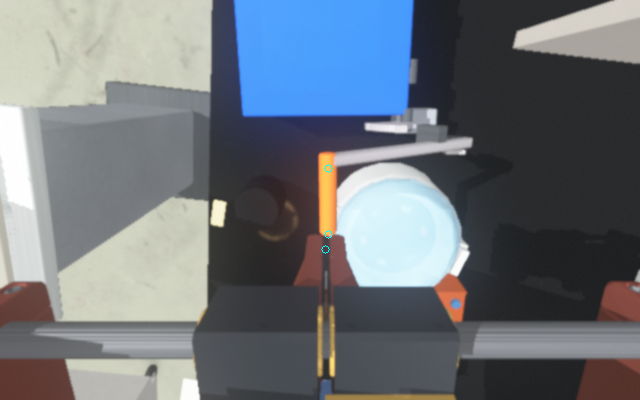

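Fingertips (326,250) are in line with the bar (327,195). Press down along the arc.

Call:
{"method": "servo_tool", "body": {"plan": [[[2.5,0.1,0.2,0,0,0,0],[5,0.1,0.2,0,0,0,0],[6.3,0.1,0.2,0,0,0,0],[6.9,0.1,-0.3,0,0,0,0],[7.9,0.1,-1,0,0,0,0],[8.9,0.1,-1.6,0,0,0,0],[9.9,0.1,-2.1,0,0,0,0],[11,0.1,-2.5,0,0,0,0]]]}}

```text
t: 16.6
ee_pos: [504.1, 141.7, 187.0]
orientation: [-0.091, 1.569, 0.091]
ft_force: [0.3, -0.1, 0.6]
width: 0.4
```

```bash
python3 - <<'E'
from h import *
t=ctrl.get_image("side"); cv2.imwrite("pics/q_s.png",cv2.resize(t[100:330,200:400,::-1],None,fx=2.5,fy=2.5))
o=ctrl.get_obs();p=o["ee_pos"]; f=lambda w:(np.array([np.cos(-CS[2])*(w[0]-CS[0])-np.sin(-CS[2])*(w[1]-CS[1]), np.sin(-CS[2])*(w[0]-CS[0])+np.cos(-CS[2])*(w[1]-CS[1])])).round(1)
print(f(p),p,o["ft_force"])
E
```

```text
[ -25.8 -131.5] [502.26165465 141.23195059 184.92978816] [-1.28749001 -0.48244684 -0.9639115 ]
```

View pics/q_s.png

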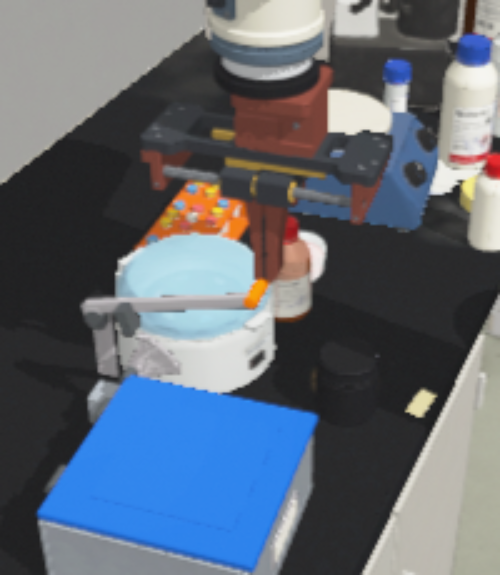

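Call:
{"method": "servo_tool", "body": {"plan": [[[0.9,0,-0.25,0,0,0,0],[1.8,0,-0.4,0,0,0,0],[2.7,0,-0.5,0,0,0,0],[3.3,0,-0.5,0,0,0,0],[3.3,0,-0.5,0,0,0,0]]]}}

```text
t: 17.07
ee_pos: [499.5, 139.9, 152.8]
orientation: [-0.09, 1.571, 0.089]
ft_force: [-0.2, -0.5, -0.1]
width: 0.4
```

Call:
{"method": "servo_tool", "body": {"plan": [[[0.15,0,0,0,0,0,0],[0.3,0,0,0,0,0,0],[0.4,0,0,0,0,0,0],[0.4,0,0,0,0,0,0]]]}}

```text
t: 17.4
ee_pos: [500.5, 140.0, 150.4]
orientation: [-0.089, 1.568, 0.09]
ft_force: [0.3, 0.0, 0.6]
width: 0.7
```

Call:
{"method": "servo_tool", "body": {"plan": [[[0.1,0,0,0,0,0,0],[0.2,0,0,0,0,0,0],[0.3,0,0,0,0,0,0],[0.3,0,0,0,0,0,0]]]}}

```text
t: 17.73
ee_pos: [500.6, 139.9, 149.3]
orientation: [-0.09, 1.568, 0.09]
ft_force: [-5.6, -1.8, 22.0]
width: 0.2
```

Hard stop (22 N) at bar height ~130, i.e. stay fully down. Retreat and check.

Call:
{"method": "servo_tool", "body": {"plan": [[[-1,0,0,0,0,0,0],[-4,0,0,0,0,0,0],[-8,0,0,0,0,0,0],[-12,0,0,0,0,0,0],[-15,0,0,0,0,0,0],[-15,0,-3,0,0,0,0],[-15,0,-6,0,0,0,0],[-15,0,-6,0,0,0,0]]]}}

```text
t: 18.4
ee_pos: [436.2, 132.4, 297.4]
orientation: [-0.09, 1.571, 0.09]
ft_force: [-0.2, 0.2, -0.3]
width: 0.3
```

```bash
python3 - <<'E'
from h import *
W=ctrl.calibration("wrist")
t=ctrl.get_image("wrist"); im=t[:,:,::-1].copy()
for p in proj(case2w([[-30,-155,130],[-30,-107,130],[-84,-80,85],[-84,80,85]],CS),W): cv2.circle(im,tuple(int(v) for v in p),4,(255,255,0),1)
cv2.imwrite("pics/r_w.png",im)
S=ctrl.calibration("side")
t=ctrl.get_image("side"); im=t[:,:,::-1].copy()
for p in proj(case2w([[-30,-155,130],[-30,-107,130],[-84,-80,85],[-84,80,85]],CS),S): cv2.circle(im,tuple(int(v) for v in p),2,(0,255,0),1)
cv2.imwrite("pics/r_s.png",cv2.resize(im[140:360,190:430],None,fx=2.6,fy=2.6))
print(ctrl.get_obs()["ee_pos"],ctrl.get_obs()["ft_force"])
E
```

```text
[440.16221871 133.11388427 297.73621519] [ 0.66952486 -0.0256001   0.34294419]
```

View pics/r_w.png

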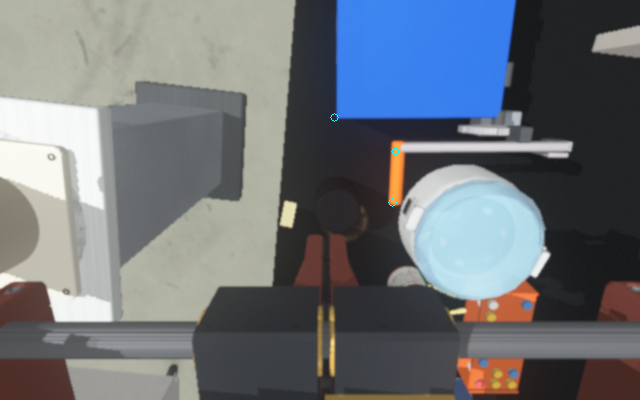

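View pics/r_s.png

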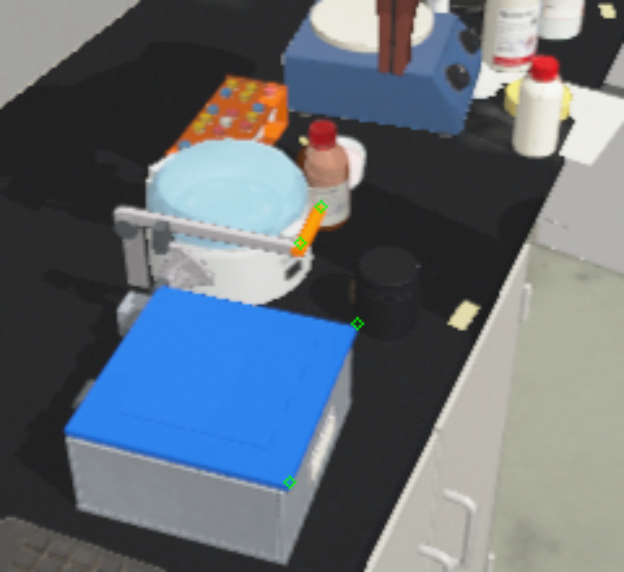

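Lid shut, bar ends at the model's stay-down position, both bottles upright, and the robot is clear. Handing in.

```bash
python3 -c "
from workcell import ctrl
print(ctrl.close_job())"
```

```text
the job is handed in; nothing more can be done
None
```

The job is done and handed in at about 18.5 s of the 64 s allowed. I set the white jar upright on the case floor and let go. I then lifted the stay about 82 mm (0.62 rad), swung the lid shut from behind, and pressed the bar back down.

**Last checks:**
- **Jar:** it was upright in the case, clear of the walls, before the lid closed. The highest reading while setting it down was 10 N; it can't be seen now that the lid is shut.
- **Lid:** when I pressed it shut, it stopped firmly (about 20 N) at the height of a fully shut lid. In the last pictures its front corners matched the shut position.
- **Stay:** pressing the bar down met a hard stop (22 N) with the bar at about 129 mm, against 130 mm given for fully down. In the last pictures the bar ends lie at the stay-down position.
- **Surroundings:** both bottles are standing, and the black look-alike is untouched. The robot is clear, with the force reading near zero.

No check failed. The lid corners and bar ends agreed with the fitted case position to a few pixels. I did not test the lock by pulling on the lid.

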